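# Sort a stack of stripped alternator parts for the next treatment

### The job

Take the stack of stripped alternator parts apart from the top down, one piece at a time, setting each one straight into its own container before you lift the next: the brass sleeve in the felt-lined wooden box for polishing, the worn ball bearing in the cardboard scrap box, the aluminium housing in the blue washing basket and the rusty iron foot in the red blasting tray. Set every piece down flat on the container's floor, the same way up as it lay, without dropping it, tipping it over or pulling the rest of the stack about. Leave the oil bottle and the jar where they stand.

Things in the scene. Friction and masses are not known exactly. Their poses are not given: they have to be found in the camera images.
- sleeve: Loose brass spacer sleeve, the top of the stack: a plain upright tube, outside diameter 30 mm, 26 mm tall, 90 g. It stands on the ball bearing. Origin: centre of its underside, z along its axis, upward.
- bearing: Loose worn ball bearing lying flat, second from the top: steel rings with a black rubber shield between, outside diameter 52 mm, 15 mm thick, 130 g. It lies on the aluminium housing. Origin: centre of its underside, z along its axis, upward.
- housing: Loose bright aluminium bearing housing, third from the top: a round barrel of 58 mm diameter and 20 mm height with a bolt ear 12 mm thick and 22 mm wide at each end; 92 mm long over the ears. 150 g. It lies on the iron foot. Origin: centre of its underside; x through the two ears, z up. Grip the barrel across y (58 mm), clear of the ears.
- iron_foot: Loose rusty-brown cast-iron mounting foot, the bottom of the stack, lying on the bench: a flat slab 130 mm long (x), 58 mm wide (y), 18 mm thick (z), forked at both ends by a bolt slot 16 mm wide and 22 mm deep; 720 g. Origin: centre of its underside. Grip it across y (58 mm) near its middle.
- polish_box: Shallow wooden box lined with dark green felt, for brass to be polished; fixed. Outside 140 x 134 x 24 mm (x, y, z), walls and floor 7 mm thick, so inside 126 x 120 mm with its floor 7 mm above the bench. Origin: centre of its underside, z up.
- scrap_box: Low open cardboard box with two short flaps folded outward at its x ends, for scrap; fixed. Outside 150 x 140 x 40 mm without the flaps, walls and floor 4 mm thick, so inside 142 x 132 mm with its floor 4 mm above the bench. The flaps add up to 25 mm at each x end. Origin: centre of its underside, z up.
- wash_basket: Blue plastic parts-washing basket with rows of drain holes and a steel wire loop at each x end, for aluminium to be washed; fixed. Outside 150 x 138 x 30 mm without the loops, walls and floor 4 mm thick, so inside 142 x 130 mm with its floor 4 mm above the bench. The loops add 20 mm at each x end. Origin: centre of its underside, z up.
- blast_tray: Red painted steel tray, for iron to be blasted; fixed. Outside 190 x 130 x 22 mm, walls and floor 3 mm thick, so inside 184 x 124 mm with its floor 3 mm above the bench; a rolled edge adds 4 mm all round. Origin: centre of its underside; x along its length, z up.
- oil_bottle: Bystander: standing dark grey oil bottle with a yellow label, 60 x 100 mm and 210 mm tall, on the bench to the left of the work. Origin: centre of its underside.
- bolt_jar: Bystander: amber glass jar with a steel lid, 70 mm diameter, 72 mm tall, standing beyond the work. Origin: centre of its underside.

How it is judged:
By the outcome, as a careful person would: the job done as asked, in the order asked, and still so for the second after the job is handed in, with the robot touching nothing.
It also fails if it takes over 125 s, if anything falls off the work surface, if the arm or the gripper's body presses on something with over 40 N, if the wrist force passes 120 N, or if a joint passes its speed limit or range.

### The arm

A 7-joint arm with a two-finger parallel gripper is mounted at the origin on the work surface. World frame = base frame: x ahead of the robot, y to its left, z up, the work surface at z = 0. Lengths are in m, angles in rad, forces in N, time in s.
With the tool pointing down it reaches from about 0.4 to 0.875 m from the base axis. Payload 6.5 kg.
Tool frame: the origin (TCP) lies at the very end of the fingers, on their centre line; the grasp point (between the pads) lies 19 mm behind it (robot.tcp_to_grasp is the z of the grasp point in the tool frame, in m); z points along the fingers, y is the line along which they close (so a half turn about z gives the same grasp; the last joint's range is limited). The gripper opens to 88 mm and grips with 3 to 60 N. Pads are 18 mm wide; open, the fingers measure 123 mm over their backs; the gripper's body (75 mm by 187 mm) begins 45 mm behind the grasp point.
Start: joints at [1.258, 0.536, -0.004, 1.538, 0.003, 1.067, -0.071], TCP at [0.159, -0.63, 0.204] pointing down, gripper open.
Joint ranges: [-2.7, 2.7], [-0.37, 2.16], [-1.27, 1.26], [0.24, 2.4], [-1.31, 4.45], [0.19, 1.91], [-2.76, 2.76]. Speed limits (rad/s): [2.39, 2.39, 3.14, 3.14, 3.14, 3.14, 3.14].

### API

Orientations are given as a 3x3 rotation matrix whose columns are the frame's x, y, z axes.
In Python, from plant import robot gives the robot as it stands.
- The arm moves only by the tool apply_moves, never from a script. Its argument "rows" is text: rows parted by semicolons, each of 6 numbers parted by spaces: the shift along the tool's x, y, z as a fraction of full scale, then the turn, a rotation vector about the tool's x, y, z as a fraction of full scale. In form: x y z wx wy wz; .... A call has 1 to 10 rows; each row is the pose to reach, as a shift and turn from the pose commanded when the call began, along the tool's axes at that moment; what a row does not reach only later rows make up. Full scale, the value 1, is 0.25 m for a shift and pi/2 rad for a turn. A row lasts 1/10 s, in which the tool goes at most 50 mm and 8.59 degrees, less where a joint would pass 70% of its speed; a pose out of reach is approached as far as the arm can. A call with a number of a shift or a turn outside -1 to 1 is refused whole. A call with a gripper value outside its range is refused whole. "claw" is the finger opening in mm, from 0 to 88.1, set as the call begins (left out, the last holds). The fingers move at their own pace and stop on an object; the grip force is fixed at half the most. Time passes only in rows, so rows that repeat a pose let the fingers close. It gives the time, the measured TCP pose, the force, the opening and the grip force at its end, in the units of the state.
- robot.get_obs(): the state, without advancing time (a new reading comes with each control period).
- robot.snapshot(name): name is "scene" or "top" or "wrist"; returns the picture (384x512x3 uint8, red, green, blue); there is no depth.
- robot.camera_model(name): a dict with "fx", "fy", "cx", "cy" (pixels), "cam_to_world" (4x4, takes a point from camera to world coordinates). Camera axes: x right, y up, looking along -z (the intrinsics and any distortion apply to the point x, -y, -z); pixel columns grow to the right and rows downward; lengths in m; the calibration is good to about 2 mm. A picture is of the moment at which its call begins: read the wrist's pose just before it. camera_model takes no time and is no camera call; for the wrist camera it gives the pose at the moment of the call.
- robot.finish_job(): hands the job in; it is judged then, once.
Trained networks look in the newest picture that a camera, given by its name, has taken for a name from the list of things; names that differ only in an ending like _2 or _b are one class to them, and where a whole thing is asked for, a point or a joint stands for the part that bears it (a point fixed in the world has none). Each returns a list of dicts, best first, with "p" (0 to 1); they miss things now and then, are a little off and sometimes report something else, mostly with a low value. They report only what shows in the picture. A call takes as long as a camera call.
- robot.look_for(camera, name): "box" ([left, top, right, bottom] in pixels, round what is visible of it).
- robot.place_of(camera, name): "location" ([column, row] in pixels: a listed point, or the origin of a listed thing).
The state is a dict: "time_s": time; "q": joint angles; "dq": joint speeds; "effort": joint torques, N m; "ee_pos": TCP position; "ee_rot": TCP orientation; "force": force on the tool from outside, world axes, zero at the start; "ft_torque": the same for the moment, N m; "finger_gap": finger opening in m; "gripper_force": force on a finger pad.
Only numpy, scipy, OpenCV 4.12 (cv2) and the standard library are available. Lean on these libraries where they do the work, as an engineer would, in place of code of your own. Each camera call takes 0.05 s, during which the arm holds its last target. There are 200 camera calls.

## Working session

There is one attempt and no reset: what is moved stays moved. The work goes in short steps, Python scripts to look and compute and a tool call to move; the robot and the scene stay as the last step left them, time stands still between calls to the robot, and variables do not carry over. Pictures are saved under pics/ and viewed, at most 14 in all, crops included, and the job is handed in when it is done.

Besides the shell and the picture viewer there is one more tool, called after "Emit:" as name(argument=value, ...), one argument or row to a line, values as JSON. apply_moves: Moves the arm, as the interface text tells. Shift numbers are shares of 0.25 m and turn numbers shares of pi/2 rad, none past 1 either way. Its arguments: {"type":"object","properties":{"rows":{"type":"string"},"claw":{"type":"number"}},"required":["rows"]}

```bash
ls; mkdir -p pics
python3 - <<'E'
from plant import robot
import cv2,numpy as np
o=robot.get_obs();print(o['time_s'],o['ee_pos'],np.round(o['ee_rot'],3),o['finger_gap'],robot.tcp_to_grasp)
ims=[]
for c in ['scene','top']:
    im=robot.snapshot(c);cv2.imwrite(f'pics/{c}0.png',im[:,:,::-1]);ims.append(im)
    m=robot.camera_model(c);print(c,{k:(np.round(v,3).tolist()) for k,v in m.items()})
    for n in ['sleeve','bearing','housing','iron_foot','polish_box','scrap_box','wash_basket','blast_tray','oil_bottle','bolt_jar']:
        r=robot.place_of(c,n);b=robot.look_for(c,n)
        print(n,[(np.round(x['location'],1).tolist(),round(x['p'],2)) for x in r[:2]],[(np.round(x['box']).tolist(),round(x['p'],2)) for x in b[:1]])
E
```

```text
pics
0.0 [ 0.15862766 -0.62965667  0.20354426] [[ 0.97   0.244 -0.001]
 [ 0.244 -0.97   0.002]
 [-0.    -0.002 -1.   ]] 0.08836366014027974 -0.0187
scene {'fx': 399.835, 'fy': 399.835, 'cx': 254.277, 'cy': 195.4, 'cam_to_world': [[0.561, -0.642, 0.523, 1.276], [0.828, 0.439, -0.349, -0.338], [-0.005, 0.628, 0.778, 0.997], [0.0, 0.0, 0.0, 1.0]]}
sleeve [] []
bearing [([152.3, 222.9], 0.56)] [([143.0, 214.0, 162.0, 233.0], 0.7)]
housing [([156.8, 230.1], 0.71)] [([146.0, 219.0, 166.0, 240.0], 0.68)]
iron_foot [([151.4, 232.9], 0.85)] [([136.0, 218.0, 174.0, 252.0], 0.89)]
polish_box [([275.7, 182.4], 0.85), ([151.6, 219.6], 0.54)] [([249.0, 156.0, 305.0, 207.0], 0.72)]
scrap_box [([228.6, 213.8], 0.89)] [([188.0, 180.0, 261.0, 239.0], 0.73)]
wash_basket [([298.4, 138.8], 0.71)] [([275.0, 116.0, 332.0, 166.0], 0.67)]
blast_tray [([76.9, 243.8], 0.58), ([347.2, 121.6], 0.22)] [([41.0, 206.0, 115.0, 281.0], 0.75)]
oil_bottle [([344.3, 120.2], 0.58)] [([335.0, 70.0, 373.0, 132.0], 0.9)]
bolt_jar [([268.6, 247.7], 0.67)] [([257.0, 227.0, 284.0, 257.0], 0.86)]
top {'fx': 477.527, 'fy': 477.5
[... 242 characters left out ...]
 [([340.2, 206.0], 0.61)] [([333.0, 198.0, 347.0, 218.0], 0.46)]
housing [([339.4, 210.6], 0.64), ([80.7, 222.5], 0.21)] [([330.0, 196.0, 340.0, 224.0], 0.66)]
iron_foot [([340.3, 210.4], 0.57)] [([325.0, 192.0, 350.0, 232.0], 0.7)]
polish_box [([208.8, 192.4], 0.94), ([339.3, 207.5], 0.31)] [([182.0, 172.0, 232.0, 219.0], 0.65)]
scrap_box [([269.3, 187.7], 0.68)] [([244.0, 153.0, 298.0, 220.0], 0.94)]
wash_basket [([145.3, 225.8], 0.77)] [([118.0, 201.0, 168.0, 252.0], 0.92)]
blast_tray [([405.0, 238.5], 0.87)] [([380.0, 205.0, 437.0, 276.0], 0.95)]
oil_bottle [([80.0, 220.5], 0.66)] [([38.0, 205.0, 93.0, 232.0], 0.8)]
bolt_jar [([264.4, 135.8], 0.68)] [([255.0, 120.0, 276.0, 145.0], 0.92)]
```

```bash
cat > h.py <<'E'
import numpy as np,cv2
from plant import robot
def proj(m,P):
    T=np.linalg.inv(m['cam_to_world']);P=np.atleast_2d(P)
    c=P@T[:3,:3].T+T[:3,3]
    return np.c_[m['cx']+m['fx']*c[:,0]/-c[:,2], m['cy']-m['fy']*c[:,1]/-c[:,2]]
def ray(m,uv):
    d=np.array([(uv[0]-m['cx'])/m['fx'],-(uv[1]-m['cy'])/m['fy'],-1.])
    T=np.array(m['cam_to_world']);return T[:3,3],T[:3,:3]@d
def atz(m,uv,z):
    o,d=ray(m,uv);return o+d*(z-o[2])/d[2]
def tri(obs):
    A=np.zeros((3,3));b=np.zeros(3)
    for m,uv in obs:
        o,d=ray(m,uv);d=d/np.linalg.norm(d);M=np.eye(3)-np.outer(d,d);A+=M;b+=M@o
    return np.linalg.solve(A,b)
E
python3 - <<'E'
from h import *
t=robot.camera_model('top');s=robot.camera_model('scene')
for n,z,a,b in [('polish',.007,(208.8,192.4),(275.7,182.4)),('scrap',.004,(269.3,187.7),(228.6,213.8)),('wash',.004,(145.3,225.8),(298.4,138.8)),('blast',.003,(405,238.5),(76.9,243.8)),('foot',0,(340.3,210.4),(151.4,232.9)),('house',.018,(339.4,210.6),(156.8,230.1)),('jar',0,(264.4,135.8),(268.6,247.7)),('bottle',0,(80,220.5),(344.3,120.2))]:
    print(n,atz(t,a,z).round(3),atz(s,b,z).round(3),tri([(t,a),(s,b)]).round(3))
im=cv2.imread('pics/top0.png')[110:290,30:450];cv2.imwrite('pics/topc.png',cv2.resize(im,None,fx=1.9,fy=1.9,interpolation=cv2.INTER_CUBIC))
im=cv2.imread('pics/scene0.png')[60:290,30:390];cv2.imwrite('pics/scenec.png',cv2.resize(im,None,fx=2.2,fy=2.2,interpolation=cv2.INTER_CUBIC))
E
```

```text
polish [0.605 0.195 0.007] [0.605 0.194 0.007] [0.605 0.195 0.007]
scrap [0.624 0.005 0.004] [0.624 0.001 0.004] [0.623 0.004 0.001]
wash [0.498 0.39  0.004] [0.481 0.386 0.004] [0.495 0.382 0.018]
blast [ 0.47  -0.421  0.003] [ 0.466 -0.421  0.003] [ 0.47  -0.42   0.007]
foot [ 0.556 -0.219  0.   ] [ 0.552 -0.225  0.   ] [ 0.554 -0.222  0.001]
house [ 0.554 -0.213  0.018] [ 0.565 -0.21   0.018] [ 0.556 -0.211  0.008]
jar [0.791 0.022 0.   ] [ 0.791  0.034 -0.   ] [0.792 0.027 0.007]
bottle [0.512 0.594 0.   ] [0.496 0.594 0.   ] [0.509 0.585 0.015]
```

View pics/topc.png

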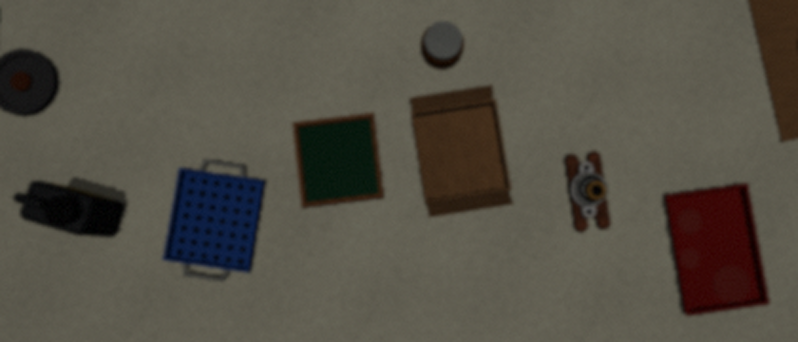

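View pics/scenec.png

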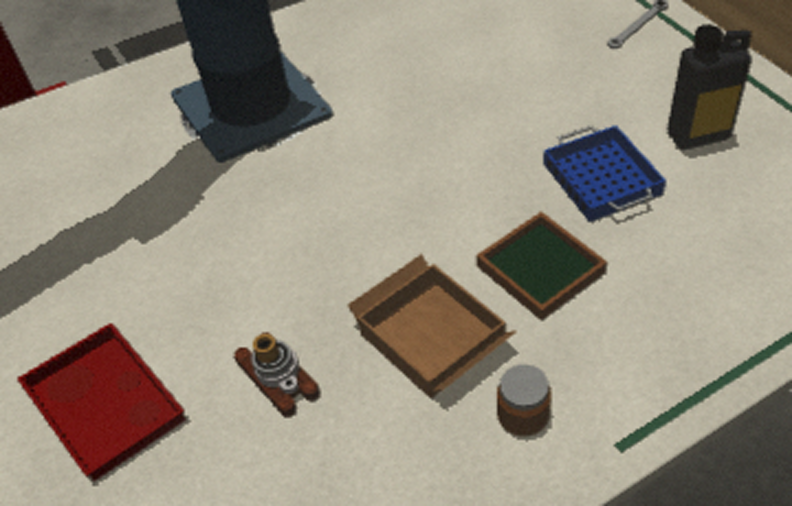

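```bash
cat >> h.py <<'E'
def goal(p,yaw,n=None):
    """rows numbers to reach TCP p, tool down, tool y axis along yaw (mod pi)"""
    from scipy.spatial.transform import Rotation as Ro
    o=robot.get_obs();R=np.array(o['ee_rot']);c=[]
    for k in (0,np.pi):
        y=np.array([np.cos(yaw+k),np.sin(yaw+k),0]);z=np.array([0,0,-1.]);T=np.c_[np.cross(y,z),y,z]
        c.append(Ro.from_matrix(R.T@T).as_rotvec())
    w=min(c,key=np.linalg.norm)
    d=R.T@(np.array(p)-o['ee_pos'])
    print('at',np.round(o['ee_pos'],4),'row',np.round(d/.25,3),np.round(w/(np.pi/2),3),'dist',np.linalg.norm(d).round(3),'deg',np.degrees(np.linalg.norm(w)).round(1),'q7',round(o['q'][6],2))
E
python3 - <<'E'
from h import *
m=robot.camera_model('top');im=cv2.imread('pics/top0.png');hsv=cv2.cvtColor(im,cv2.COLOR_BGR2HSV)
def seg(name,mask,box,z):
    k=np.zeros_like(mask);x0,y0,x1,y1=box;k[y0:y1,x0:x1]=mask[y0:y1,x0:x1]
    n,l,st,_=cv2.connectedComponentsWithStats(k.astype(np.uint8));i=1+np.argmax(st[1:,4]);v,u=np.where(l==i)
    P=np.array([atz(m,(a,b),z)[:2] for a,b in zip(u,v)],np.float32)*1000
    c,s,a=cv2.minAreaRect(P);print(name,np.round(c,1),np.round(s,1),round(a,1))
H,S,V=cv2.split(hsv)
seg('blast',((H<8)|(H>172))&(S>150)&(V>40),(370,195,445,285),.022)
seg('foot',((H<12)|(H>172))&(S>80)&(V<110),(318,185,358,240),.018)
seg('wash',(H>105)&(H<130)&(S>120),(110,190,175,260),.03)
seg('polish',(H>60)&(H<95)&(S>110),(180,168,235,222),.007)
seg('scrap',(H<25)&(S>90),(240,150,302,225),.04)
goal((.54,-.22,.27),np.pi/2)
E
```

```text
blast [ 463.5 -415.2] [193.1 126.5] 8.9
foot [ 516.6 -234.4] [40.1 18.5] 9.0
wash [498.6 393.1] [135.9 147.8] 82.7
polish [601.1 198.7] [118.  111.7] 8.0
scrap [616.  -1.] [193.5 138.1] 10.0
at [ 0.1588 -0.6303  0.2044] row [ 1.88  -1.219 -0.262] [0.    0.    0.157] dist 0.564 deg 14.1 q7 -0.07
```

Emit:
apply_moves(
  rows="0.16 -0.1 -0.1 0 0 0.02; 0.33 -0.2 -0.2 0 0 0.03; 0.5 -0.32 -0.26 0 0 0.056; 0.66 -0.43 -0.26 0 0 0.056; 0.83 -0.54 -0.26 0 0 0.056; 1 -0.65 -0.26 0 0 0.056; 1 -0.65 -0.26 0 0 0.056",
  claw=60,
)

```text
time_s: 2.8
ee_pos: [0.3664, -0.4063, 0.2698]
ee_rot: [[0.986, 0.167, 0.003], [0.167, -0.986, 0.002], [0.003, -0.001, -1.0]]
force: [-0.5, 0.2, -0.2]
finger_gap: 0.0599
gripper_force: 0.0
```

Run:
```python
from h import *
goal((.535,-.22,.27),np.radians(99))
```

```text
at [ 0.3664 -0.4063  0.2698] row [ 0.789 -0.622  0.002] [-0.001 -0.002  0.007] dist 0.251 deg 0.6 q7 -0.67
```

Emit:
apply_moves(
  rows="0.16 -0.12 0 0 0 0; 0.32 -0.25 0 0 0 0; 0.47 -0.37 0 0 0 0.006; 0.63 -0.5 0 0 0 0.006; 0.72 -0.57 0 0 0 0.006; 0.79 -0.62 0 0 0 0.006; 0.79 -0.62 0 0 0 0.006; 0.79 -0.62 0 0 0 0.006",
)

```text
time_s: 3.6
ee_pos: [0.5314, -0.2284, 0.2692]
ee_rot: [[0.989, 0.148, -0.001], [0.148, -0.989, -0.001], [-0.001, 0.0, -1.0]]
force: [-0.1, -0.6, -0.4]
finger_gap: 0.0602
gripper_force: 0.0
```

Run:
```python
from h import *
o=robot.get_obs();print(o['ee_pos'])
m=robot.camera_model('wrist');im=robot.snapshot('wrist');cv2.imwrite('pics/w1.png',im[:,:,::-1])
np.savez('w1.npz',m['cam_to_world']);print({k:np.round(v,3).tolist() for k,v in m.items()})
for n in ['sleeve','bearing','housing','iron_foot']:
    print(n,[(np.round(x['location'],1),round(x['p'],2)) for x in robot.place_of('wrist',n)[:2]],[np.round(x['box'],1) for x in robot.look_for('wrist',n)[:1]])
```

```text
[ 0.53136227 -0.22839035  0.26920602]
{'fx': 301.168, 'fy': 301.168, 'cx': 258.447, 'cy': 191.191, 'cam_to_world': [[0.15, 0.951, 0.272, 0.602], [-0.989, 0.144, 0.042, -0.218], [0.001, -0.275, 0.961, 0.449], [0.0, 0.0, 0.0, 1.0]]}
sleeve [(array([249.9, 138.9]), 0.86)] [array([237.5, 130.2, 260.5, 156.6])]
bearing [(array([246.4, 141.5]), 0.66)] [array([226. , 121.5, 269.3, 159.2])]
housing [(array([245.6, 136.2]), 0.96)] [array([236.5, 105.1, 256.6, 173.3])]
iron_foot [] [array([225.3,  90. , 270.2, 183.4])]
```

View pics/w1.png

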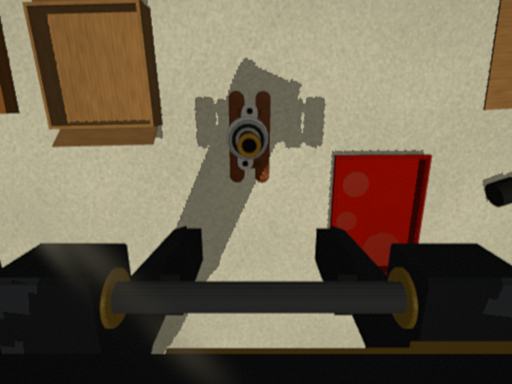

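Emit:
apply_moves(
  rows="0.04 0 0.15 0 0 0; 0.07 -0.013 0.3 0 0 0; 0.077 -0.013 0.4 0 0 0; 0.077 -0.013 0.4 0 0 0; 0.077 -0.013 0.4 0 0 0",
)

```text
time_s: 4.55
ee_pos: [0.5506, -0.2215, 0.17]
ee_rot: [[0.989, 0.149, -0.0], [0.149, -0.989, -0.0], [-0.0, 0.0, -1.0]]
force: [0.2, 0.0, 0.1]
finger_gap: 0.0601
gripper_force: 0.0
```

Run:
```python
from h import *
o=robot.get_obs();print(o['ee_pos'])
m=robot.camera_model('wrist');im=robot.snapshot('wrist')[:,:,::-1];cv2.imwrite('pics/w2.png',im)
np.savez('w2.npz',m['cam_to_world']);print(np.round(m['cam_to_world'],3))
for n in ['sleeve','bearing','housing','iron_foot']:
    print(n,[(np.round(x['location'],1),round(x['p'],2)) for x in robot.place_of('wrist',n)[:2]],[np.round(x['box'],1) for x in robot.look_for('wrist',n)[:1]])
cv2.imwrite('pics/w2c.png',cv2.resize(im[100:250,150:350],None,fx=4,fy=4,interpolation=cv2.INTER_CUBIC))
im=cv2.imread('pics/w1.png');cv2.imwrite('pics/w1c.png',cv2.resize(im[80:190,190:310],None,fx=5,fy=5,interpolation=cv2.INTER_CUBIC))
```

```text
[ 0.55063969 -0.22150593  0.16995246]
[[ 0.15   0.951  0.271  0.621]
 [-0.989  0.144  0.041 -0.211]
 [ 0.    -0.274  0.962  0.35 ]
 [ 0.     0.     0.     1.   ]]
sleeve [(array([251.8, 174.4]), 0.69)] [array([236.5, 161.3, 265.4, 196.6])]
bearing [(array([247. , 168.6]), 0.74), (array([69.9, 77.2]), 0.19)] [array([223.7, 144.2, 273.7, 191.8])]
housing [(array([242.2, 162.9]), 0.63)] [array([219.2, 121.9, 270.3, 206.9])]
iron_foot [(array([68.1, 77.4]), 0.24)] []
```

View pics/w2c.png

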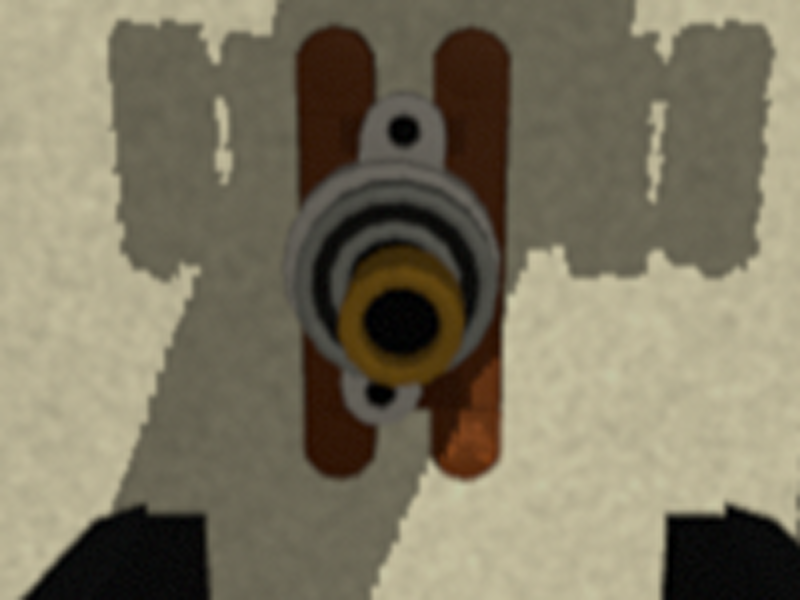

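View pics/w1c.png

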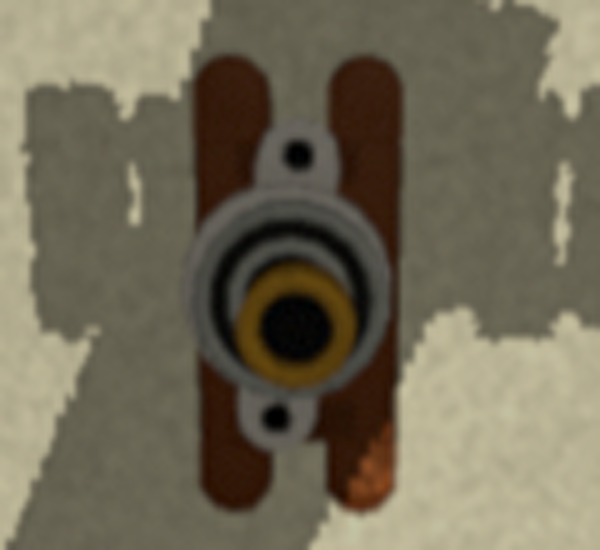

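```bash
cat >> h.py <<'E'
def wm(f):
    m=dict(robot.camera_model('wrist'));m['cam_to_world']=np.load(f)['arr_0'];return m
E
python3 - <<'E'
from h import *
a,b=wm('w1.npz'),wm('w2.npz')
A=lambda x,y:((x+.5)/5-.5+190,(y+.5)/5-.5+80)
B=lambda x,y:((x+.5)/4-.5+150,(y+.5)/4-.5+100)
t=robot.camera_model('top')
for n,p,q,z in [('sleeve top',(297,327),(401,320),.079),('earF',(298,155),(404,130),.030),('earN',(276,419),(380,393),.030),('footTL',(194,90),(297,65),.018),('footTR',(402,90),(510,65),.018),('footBL',(200,470),(305,440),.018),('footBR',(396,470),(500,440),.018),('footTop',(299,55),(403,26),.018),('footBot',(299,511),(402,478),.018),('bearing L',(201,290),(299,270),.053),('bearing R',(380,290),(494,270),.053),('houseL',(187,290),(285,270),.038),('houseR',(392,290),(500,270),.038)]:
    A_,B_=A(*p),B(*q)
    print(n,'tri',(tri([(a,A_),(b,B_)])*1000).round(1),'z1',(atz(a,A_,z)*1000).round(1)[:2],'z2',(atz(b,B_,z)*1000).round(1)[:2])
E
```

```text
sleeve top tri [ 552.4 -213.2   71.2] z1 [ 553.4 -213.5] z2 [ 554.3 -213. ]
earF tri [ 592.6 -206.7   27.3] z1 [ 592.7 -206.7] z2 [ 592.9 -206.9]
earN tri [ 520.3 -210.6   28.7] z1 [ 520.5 -210.7] z2 [ 520.7 -210.6]
footTL tri [ 605.1 -177.    29. ] z1 [ 605.2 -175.8] z2 [ 604.5 -176. ]
footTR tri [ 613.3 -231.6   29. ] z1 [ 613.7 -232.1] z2 [ 613.  -232.3]
footBL tri [ 500.8 -191.    21.7] z1 [ 499.9 -190.6] z2 [ 499.4 -190.9]
footBR tri [ 509.1 -246.9   21.3] z1 [ 508.5 -247.4] z2 [ 508.  -247.1]
footTop tri [ 618.7 -202.6   11.7] z1 [ 618.5 -202.9] z2 [ 618.7 -202.6]
footBot tri [ 491.8 -220.8   17.6] z1 [ 492. -221.] z2 [ 492.  -220.5]
bearing L tri [ 554.7 -185.9   43.6] z1 [ 555.8 -187.1] z2 [ 556.8 -186.1]
bearing R tri [ 562.3 -234.2   45.4] z1 [ 562.8 -233.2] z2 [ 564.1 -234.4]
houseL tri [ 554.2 -182.2   43.6] z1 [ 553.5 -182.2] z2 [ 553.  -181.2]
houseR tri [ 562.1 -236.8   41.2] z1 [ 561.8 -237. ] z2 [ 561.5 -237.1]
```

Run:
```python
from h import *
m=robot.camera_model('wrist');o=robot.get_obs()
R=np.array(o['ee_rot']);p=np.array(o['ee_pos'])
print(proj(m,[p,p+R[:,1]*.03,p-R[:,1]*.03,p-R[:,2]*.019]))
goal((.5538,-.2132,.09),np.radians(98.1))
goal((.5538,-.2132,.0575),np.radians(98.1))
```

```text
[[258.42346087 220.74403917]
 [305.37295691 220.7973603 ]
 [211.46761153 220.69071083]
 [258.42409144 232.85743449]]
at [ 0.5508 -0.2214  0.1699] row [ 0.017 -0.031  0.32 ] [ 0.    -0.     0.005] dist 0.08 deg 0.5 q7 -1.21
at [ 0.5508 -0.2214  0.1699] row [ 0.017 -0.031  0.45 ] [ 0.    -0.     0.005] dist 0.113 deg 0.5 q7 -1.21
```

Emit:
apply_moves(
  rows="0.017 -0.031 0.1 0 0 0.005; 0.017 -0.031 0.22 0 0 0.005; 0.017 -0.031 0.3 0 0 0.005; 0.017 -0.031 0.32 0 0 0.005; 0.017 -0.031 0.32 0 0 0.005",
  claw=50,
)

```text
time_s: 5.5
ee_pos: [0.5533, -0.2129, 0.0891]
ee_rot: [[0.99, 0.141, -0.001], [0.141, -0.99, 0.0], [-0.001, -0.001, -1.0]]
force: [0.0, 0.3, 0.4]
finger_gap: 0.0499
gripper_force: 0.0
```

Run:
```python
from h import *
m=robot.camera_model('wrist');im=robot.snapshot('wrist')[:,:,::-1]
np.savez('w3.npz',m['cam_to_world']);cv2.imwrite('pics/w3.png',im);cv2.imwrite('pics/w3c.png',cv2.resize(im[110:290,150:370],None,fx=3.3,fy=3.3,interpolation=cv2.INTER_CUBIC))
o=robot.get_obs();R=np.array(o['ee_rot']);p=np.array(o['ee_pos'])
print(p,proj(m,[p,p+R[:,1]*.025,p-R[:,1]*.025]))
```

```text
[ 0.55404661 -0.21313923  0.09004277] [[258.97413367 220.27382911]
 [298.32870782 220.33389631]
 [219.62257754 220.21376651]]
```

View pics/w3c.png

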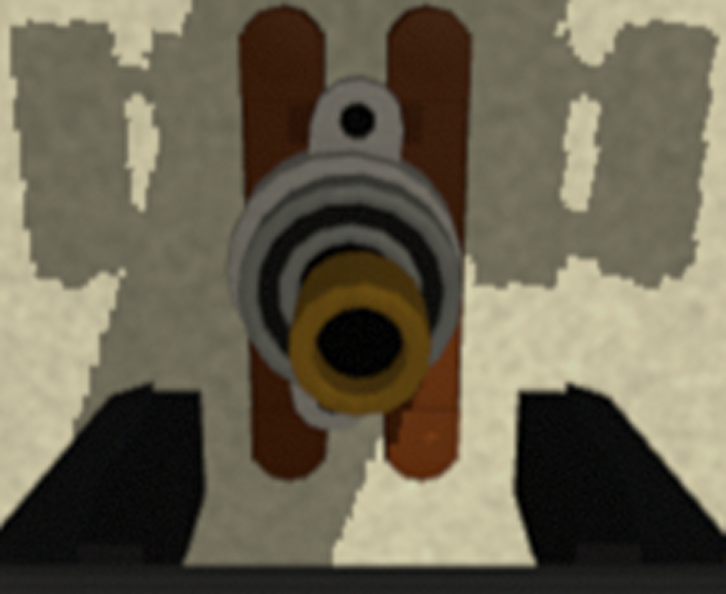

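Emit:
apply_moves(
  rows="0 0 0.06 0 0 0; 0 0 0.11 0 0 0; 0 0 0.128 0 0 0; 0 0 0.128 0 0 0; 0 0 0.128 0 0 0",
  claw=46,
)

```text
time_s: 6.05
ee_pos: [0.5537, -0.213, 0.0574]
ee_rot: [[0.99, 0.141, -0.0], [0.141, -0.99, 0.0], [-0.0, -0.0, -1.0]]
force: [0.9, -0.2, 0.9]
finger_gap: 0.0459
gripper_force: 0.0
```

Emit:
apply_moves(
  rows="0 0 0 0 0 0; 0 0 0 0 0 0; 0 0 0 0 0 0; 0 0 0 0 0 0; 0 0 0 0 0 0; 0 0 0 0 0 0",
  claw=22,
)

```text
time_s: 6.65
ee_pos: [0.5536, -0.213, 0.0574]
ee_rot: [[0.99, 0.141, 0.0], [0.141, -0.99, -0.0], [0.0, 0.0, -1.0]]
force: [0.2, -0.3, -0.6]
finger_gap: 0.0219
gripper_force: 0.0
```

Run:
```python
from h import *
im=robot.snapshot('wrist')[:,:,::-1]
cv2.imwrite('pics/w4c.png',cv2.resize(im[80:300,130:390],None,fx=2.7,fy=2.7,interpolation=cv2.INTER_CUBIC))
s=robot.snapshot('scene')[:,:,::-1]
cv2.imwrite('pics/s4.png',cv2.resize(s[190:270,110:210],None,fx=6,fy=6,interpolation=cv2.INTER_CUBIC))
```

```text
(no output)
```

View pics/w4c.png

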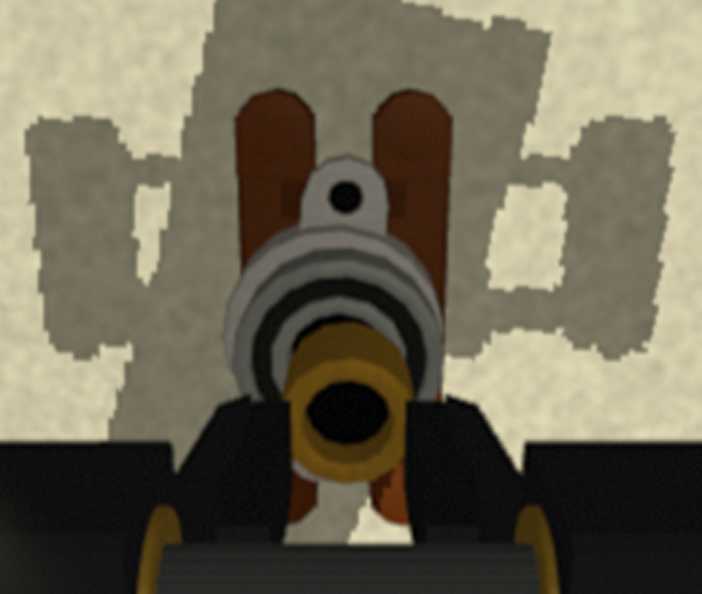

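View pics/s4.png

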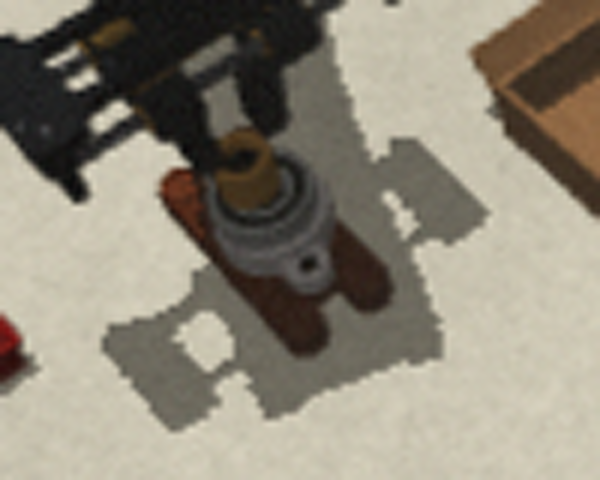

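Run:
```python
from h import *
o=robot.get_obs();p=np.array(o['ee_pos']);R=np.array(o['ee_rot']);print(p,o['q'],o['finger_gap'])
s=robot.camera_model('scene');t=robot.camera_model('top');w=robot.camera_model('wrist')
print('proj TCP scene',proj(s,[p,p+R[:,1]*.011,p-R[:,1]*.011]))
C=lambda x,y:((x+.5)/6-.5+110,(y+.5)/6-.5+190)
W=lambda x,y:((x+.5)/2.7-.5+130,(y+.5)/2.7-.5+80)
for a,b in [((205,165),(408,402)),((268,130),(289,402)),((242,150),(347,405))]:
    print('scene',C(*a),'tip tri',(tri([(s,C(*a)),(w,W(*b))])*1000).round(1))
print('sleeve top',(tri([(s,C(246,152)),(w,W(348,412))])*1000).round(1), proj(s,[[.5538,-.2132,.079]]))
im=robot.snapshot('top')[:,:,::-1]
cv2.imwrite('pics/t4.png',cv2.resize(im[160:260,290:400],None,fx=5,fy=5,interpolation=cv2.INTER_CUBIC))
```

```text
[ 0.55359018 -0.21294965  0.05740208] [ 0.42101355  0.63901948 -0.17639112  1.78310852  0.15704541  0.73313283
 -1.26742214] 0.02191015728937827
proj TCP scene [[151.39949439 220.30894748]
 [148.14705132 222.42308658]
 [154.62598947 218.21167498]]
scene (143.75, 217.08333333333334) tip tri [ 561.2 -227.    91.6]
scene (154.25, 211.25) tip tri [ 568.  -200.3  107.5]
scene (149.91666666666666, 214.58333333333334) tip tri [ 563.  -212.3   95.3]
sleeve top [ 560.4 -211.7   90.5] [[149.78668215 215.98576309]]
```

Emit:
apply_moves(
  rows="0 0 0 0 0 0; 0 0 0 0 0 0; 0 0 0 0 0 0; 0 0 0 0 0 0; 0 0 0.03 0 0 0; 0 0 0.06 0 0 0; 0 0 0.08 0 0 0; 0 0 0.1 0 0 0; 0 0 0.1 0 0 0",
  claw=48,
)

```text
time_s: 7.7
ee_pos: [0.5529, -0.2127, 0.0314]
ee_rot: [[0.99, 0.141, -0.002], [0.141, -0.99, 0.001], [-0.001, -0.001, -1.0]]
force: [-0.9, -1.0, 0.2]
finger_gap: 0.0478
gripper_force: 0.0
```

Emit:
apply_moves(
  rows="0 0 0 0 0 0; 0 0 0 0 0 0; 0 0 0 0 0 0; 0 0 0 0 0 0; 0 0 0 0 0 0; 0 0 0 0 0 0",
  claw=24,
)

```text
time_s: 8.3
ee_pos: [0.5538, -0.213, 0.0327]
ee_rot: [[0.99, 0.141, 0.0], [0.141, -0.99, -0.0], [0.0, 0.0, -1.0]]
force: [-0.7, 0.0, 1.3]
finger_gap: 0.029
gripper_force: 30.0
```

Emit:
apply_moves(
  rows="0 0 -0.04 0 0 0; 0 0 -0.12 0 0 0; 0 0 -0.24 0 0 0; 0 0 -0.36 0 0 0; 0 -0.1 -0.4 0 0 0; 0.04 -0.24 -0.4 0 0 0; 0.08 -0.4 -0.4 0 0 0; 0.12 -0.56 -0.4 0 0 0; 0.16 -0.72 -0.4 0 0 0; 0.2 -0.88 -0.4 0 0 0",
)

```text
time_s: 9.3
ee_pos: [0.5719, 0.0134, 0.133]
ee_rot: [[0.99, 0.141, 0.0], [0.141, -0.99, -0.0], [0.0, 0.0, -1.0]]
force: [0.7, -0.6, -0.7]
finger_gap: 0.0292
gripper_force: 30.0
```

Run:
```python
from h import *
goal((.604,.197,.06),np.radians(98.1))
```

```text
at [0.5719 0.0134 0.133 ] row [ 0.23  -0.709  0.292] [ 0. -0.  0.] dist 0.2 deg 0.0 q7 -1.66
```

Emit:
apply_moves(
  rows="0.06 -0.16 0 0 0 0; 0.12 -0.32 0 0 0 0; 0.17 -0.48 0 0 0 0; 0.21 -0.62 0 0 0 0; 0.23 -0.71 0.06 0 0 0; 0.23 -0.71 0.18 0 0 0; 0.23 -0.71 0.29 0 0 0; 0.23 -0.71 0.29 0 0 0",
)

```text
time_s: 10.1
ee_pos: [0.6008, 0.1946, 0.0566]
ee_rot: [[0.99, 0.142, -0.007], [0.142, -0.99, -0.003], [-0.007, 0.002, -1.0]]
force: [-0.3, -0.5, -1.6]
finger_gap: 0.029
gripper_force: 30.0
```

Run:
```python
from h import *
m=robot.camera_model('wrist');im=robot.snapshot('wrist')[:,:,::-1]
cv2.imwrite('pics/w5.png',im);np.savez('w5.npz',m['cam_to_world'])
goal((.604,.197,-.0134),np.radians(98.1))
```

```text
at [0.6024 0.195  0.0589] row [ 0.008 -0.007  0.289] [0.001 0.002 0.   ] dist 0.072 deg 0.2 q7 -1.97
```

View pics/w5.png

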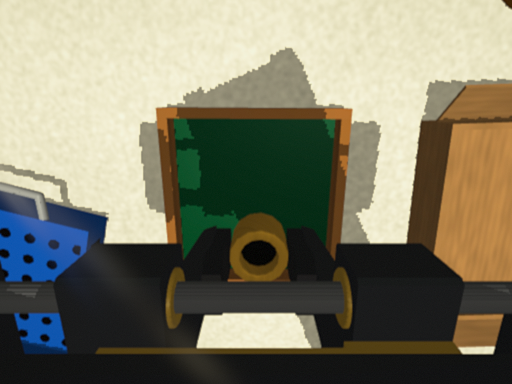

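Emit:
apply_moves(
  rows="0 0 0.08 0 0 0; 0 0 0.16 0 0 0; 0 0 0.22 0 0 0; 0 0 0.26 0 0 0; 0 0 0.275 0 0 0; 0 0 0.282 0 0 0; 0 0 0.282 0 0 0; 0 0 0.282 0 0 0",
)

```text
time_s: 10.95
ee_pos: [0.6045, 0.1959, -0.0099]
ee_rot: [[0.99, 0.141, 0.001], [0.141, -0.99, 0.0], [0.001, -0.0, -1.0]]
force: [0.6, -0.3, -0.7]
finger_gap: 0.0287
gripper_force: 30.0
```

Emit:
apply_moves(
  rows="0 0 0.004 0 0 0; 0 0 0.008 0 0 0; 0 0 0.008 0 0 0; 0 0 0.008 0 0 0",
)

```text
time_s: 11.35
ee_pos: [0.6039, 0.1957, -0.0126]
ee_rot: [[0.99, 0.141, -0.0], [0.141, -0.99, -0.0], [-0.0, 0.0, -1.0]]
force: [-0.8, -0.3, -0.8]
finger_gap: 0.0288
gripper_force: 30.0
```

Emit:
apply_moves(
  rows="0 0 0.002 0 0 0; 0 0 0.004 0 0 0; 0 0 0.004 0 0 0",
)

```text
time_s: 11.65
ee_pos: [0.604, 0.1958, -0.0133]
ee_rot: [[0.99, 0.141, 0.0], [0.141, -0.99, -0.0], [0.0, 0.0, -1.0]]
force: [-1.4, -0.4, 2.8]
finger_gap: 0.0288
gripper_force: 30.0
```

Emit:
apply_moves(
  rows="0 0 0.002 0 0 0; 0 0 0.003 0 0 0; 0 0 0.003 0 0 0",
)

```text
time_s: 11.95
ee_pos: [0.604, 0.1958, -0.0134]
ee_rot: [[0.99, 0.141, 0.0], [0.141, -0.99, -0.0], [0.0, 0.0, -1.0]]
force: [-2.4, -2.8, 9.1]
finger_gap: 0.0289
gripper_force: 30.0
```

Emit:
apply_moves(
  rows="0 0 -0.002 0 0 0; 0 0 -0.002 0 0 0; 0 0 -0.002 0 0 0; 0 0 -0.002 0 0 0; 0 0 -0.04 0 0 0; 0 0 -0.12 0 0 0; 0 0 -0.24 0 0 0; 0 0 -0.4 0 0 0; 0 0 -0.5 0 0 0; 0 0 -0.5 0 0 0",
  claw=42,
)

```text
time_s: 12.95
ee_pos: [0.6069, 0.1969, 0.1156]
ee_rot: [[0.99, 0.141, 0.007], [0.141, -0.99, 0.003], [0.008, -0.002, -1.0]]
force: [0.0, 0.9, -0.3]
finger_gap: 0.0419
gripper_force: 0.0
```

Run:
```python
from h import *
m=robot.camera_model('wrist');im=robot.snapshot('wrist')[:,:,::-1]
cv2.imwrite('pics/w6.png',im)
print([(np.round(x['location'],1),x['p']) for x in robot.place_of('wrist','sleeve')], proj(m,[[.604,.196,.033],[.604,.196,.007]]))
goal((.45,-.1,.03),np.radians(98.1))
```

```text
[(array([261.3, 182.3]), 0.6)] [[259.11334844 190.92543542]
 [259.09907459 183.93268834]]
at [0.6042 0.1957 0.1114] row [-0.778  1.084  0.324] [-0.    -0.001  0.   ] dist 0.343 deg 0.1 q7 -1.96
```

Emit:
apply_moves(
  rows="-0.11 0.14 0 0 0 0; -0.22 0.28 0 0 0 0; -0.33 0.43 0 0 0 0; -0.44 0.57 0 0 0 0; -0.54 0.71 0 0 0 0; -0.64 0.85 0.06 0 0 0; -0.74 1 0.16 0 0 0; -0.74 1 0.26 0 0 0; -0.74 1 0.36 0 0 0; -0.74 1 0.4 0 0 0",
  claw=62,
)

```text
time_s: 14.05
ee_pos: [0.4534, -0.0779, 0.0081]
ee_rot: [[0.99, 0.141, -0.005], [0.141, -0.99, 0.001], [-0.005, -0.001, -1.0]]
force: [0.3, 0.8, -0.2]
finger_gap: 0.0621
gripper_force: 0.0
```

Emit:
apply_moves(
  rows="0 0 0.05 0 0 0; 0 0 0.09 0 0 0; 0 0 0.11 0 0 0; 0 0 0.125 0 0 0; 0 0 0.13 0 0 0; 0 0 0.13 0 0 0",
)

```text
time_s: 14.65
ee_pos: [0.4563, -0.0779, -0.0216]
ee_rot: [[0.99, 0.141, 0.0], [0.141, -0.99, -0.0], [0.0, 0.0, -1.0]]
force: [-0.2, 0.1, -0.1]
finger_gap: 0.0618
gripper_force: 0.0
```

Emit:
apply_moves(
  rows="0 0 0.006 0 0 0; 0 0 0.012 0 0 0; 0 0 0.016 0 0 0; 0 0 0.016 0 0 0",
)

```text
time_s: 15.05
ee_pos: [0.456, -0.0779, -0.0259]
ee_rot: [[0.99, 0.141, -0.0], [0.141, -0.99, -0.0], [-0.0, -0.0, -1.0]]
force: [0.5, -0.1, 0.7]
finger_gap: 0.062
gripper_force: 0.0
```

Emit:
apply_moves(
  rows="0 0 0.004 0 0 0; 0 0 0.008 0 0 0; 0 0 0.008 0 0 0",
)

```text
time_s: 15.35
ee_pos: [0.456, -0.0779, -0.028]
ee_rot: [[0.99, 0.141, -0.0], [0.141, -0.99, 0.0], [-0.0, -0.0, -1.0]]
force: [-0.8, 0.2, 0.1]
finger_gap: 0.0619
gripper_force: 0.0
```

Emit:
apply_moves(
  rows="0 0 0.004 0 0 0; 0 0 0.008 0 0 0; 0 0 0.008 0 0 0",
)

```text
time_s: 15.65
ee_pos: [0.456, -0.0778, -0.03]
ee_rot: [[0.99, 0.141, -0.0], [0.141, -0.99, 0.0], [-0.0, -0.0, -1.0]]
force: [0.5, 0.0, 0.6]
finger_gap: 0.062
gripper_force: 0.0
```

Emit:
apply_moves(
  rows="0 0 0.002 0 0 0; 0 0 0.004 0 0 0; 0 0 0.004 0 0 0",
)

```text
time_s: 15.95
ee_pos: [0.456, -0.0779, -0.0309]
ee_rot: [[0.99, 0.141, -0.0], [0.141, -0.99, 0.0], [-0.0, -0.0, -1.0]]
force: [-0.2, 0.5, 0.0]
finger_gap: 0.0619
gripper_force: 0.0
```

Emit:
apply_moves(
  rows="0 0 0.002 0 0 0; 0 0 0.004 0 0 0; 0 0 0.004 0 0 0",
)

```text
time_s: 16.25
ee_pos: [0.456, -0.0779, -0.0319]
ee_rot: [[0.99, 0.141, -0.0], [0.141, -0.99, -0.0], [-0.0, -0.0, -1.0]]
force: [0.0, 0.2, -0.2]
finger_gap: 0.062
gripper_force: 0.0
```

Emit:
apply_moves(
  rows="0 0 0.002 0 0 0; 0 0 0.004 0 0 0; 0 0 0.004 0 0 0",
)

```text
time_s: 16.55
ee_pos: [0.456, -0.0779, -0.0329]
ee_rot: [[0.99, 0.141, -0.0], [0.141, -0.99, 0.0], [-0.0, -0.0, -1.0]]
force: [0.1, 0.1, 0.2]
finger_gap: 0.0623
gripper_force: 0.0
```

Emit:
apply_moves(
  rows="0 0 0.002 0 0 0; 0 0 0.004 0 0 0; 0 0 0.004 0 0 0",
)

```text
time_s: 16.85
ee_pos: [0.4561, -0.0779, -0.0338]
ee_rot: [[0.99, 0.141, -0.0], [0.141, -0.99, -0.0], [-0.0, 0.0, -1.0]]
force: [0.1, 0.3, 1.5]
finger_gap: 0.0617
gripper_force: 0.6
```

Run:
```python
from h import *
s=robot.snapshot('scene')[:,:,::-1]
cv2.imwrite('pics/s7.png',cv2.resize(s[150:260,90:240],None,fx=5,fy=5,interpolation=cv2.INTER_CUBIC))
```

```text
(no output)
```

View pics/s7.png

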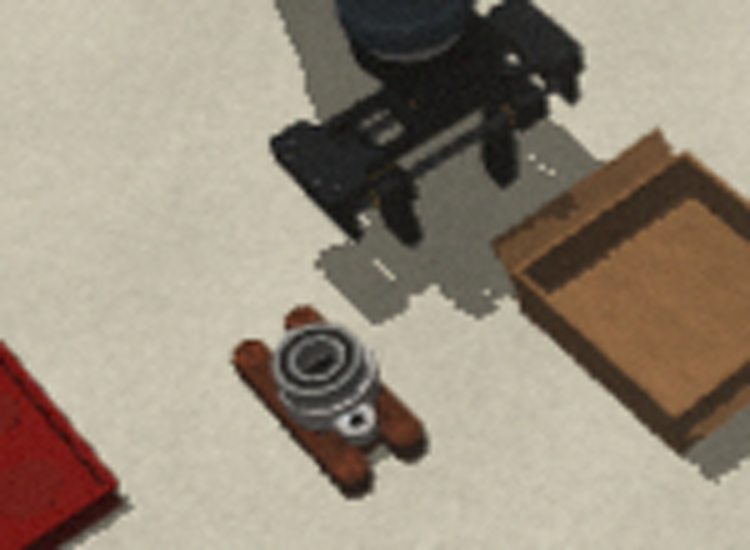

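Run:
```python
from h import *
goal((.557,-.2105,.1),np.radians(98.1))
```

```text
at [ 0.4561 -0.0779 -0.0338] row [ 0.325  0.582 -0.535] [ 0. -0.  0.] dist 0.214 deg 0.0 q7 -1.58
```

Emit:
apply_moves(
  rows="0 0 -0.12 0 0 0; 0 0 -0.3 0 0 0; 0 0 -0.48 0 0 0; 0.08 0.14 -0.53 0 0 0; 0.16 0.28 -0.53 0 0 0; 0.24 0.43 -0.53 0 0 0; 0.3 0.54 -0.53 0 0 0; 0.325 0.582 -0.53 0 0 0; 0.325 0.582 -0.53 0 0 0; 0.325 0.582 -0.53 0 0 0",
  claw=66,
)

```text
time_s: 17.9
ee_pos: [0.5561, -0.2087, 0.0982]
ee_rot: [[0.99, 0.142, -0.001], [0.142, -0.99, 0.001], [-0.001, -0.001, -1.0]]
force: [-0.6, 0.8, 0.6]
finger_gap: 0.0661
gripper_force: 0.0
```

Run:
```python
from h import *
m=robot.camera_model('wrist');im=robot.snapshot('wrist')[:,:,::-1]
np.savez('w8.npz',m['cam_to_world'])
o=robot.get_obs();print(o['ee_pos'])
cv2.imwrite('pics/w8.png',im);c=im[90:260,150:370].copy()
c=cv2.resize(c,None,fx=3.5,fy=3.5,interpolation=cv2.INTER_CUBIC)
# overlay predicted circles
def circ(ctr,r,z,col):
    a=np.linspace(0,2*np.pi,90);P=np.c_[ctr[0]+r*np.cos(a),ctr[1]+r*np.sin(a),0*a+z]
    q=((proj(m,P)-[150,90]+.5)*3.5-.5).round().astype(int);cv2.polylines(c,[q],True,col,1)
circ((.558,-.2103),.026,.053,(0,255,0))
circ((.5566,-.2087),.029,.038,(255,0,255))
cv2.imwrite('pics/w8c.png',c)
```

```text
[ 0.55607611 -0.20836     0.09832059]
```

View pics/w8c.png

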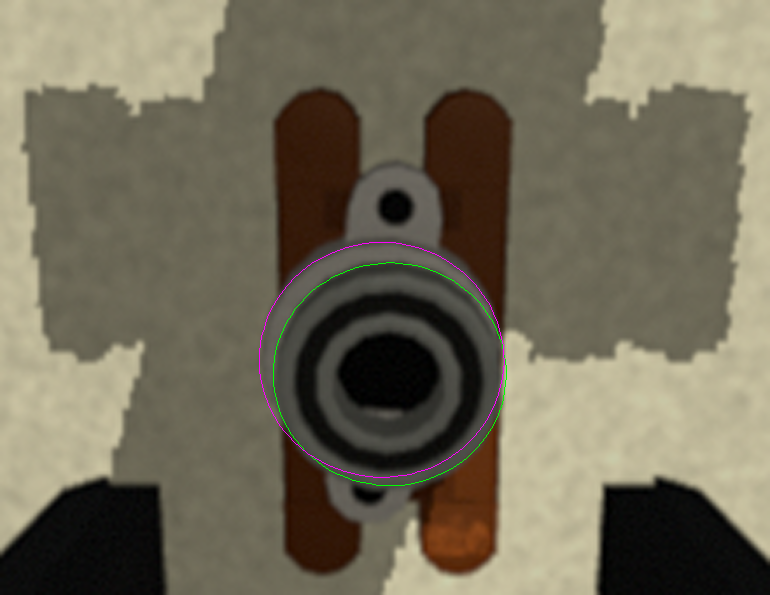

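Run:
```python
from h import *
goal((.557,-.2103,.008),np.radians(98.1))
```

```text
at [ 0.5561 -0.2084  0.0983] row [0.003 0.009 0.361] [-0.001  0.001  0.001] dist 0.09 deg 0.2 q7 -1.27
```

Emit:
apply_moves(
  rows="0 0 0.1 0 0 0; 0 0 0.2 0 0 0; 0 0 0.28 0 0 0; 0 0 0.33 0 0 0; 0 0 0.355 0 0 0; 0 0 0.362 0 0 0; 0 0 0.362 0 0 0; 0 0 0.362 0 0 0",
)

```text
time_s: 18.75
ee_pos: [0.5577, -0.2106, 0.009]
ee_rot: [[0.99, 0.141, 0.001], [0.141, -0.99, -0.0], [0.001, 0.001, -1.0]]
force: [1.1, 0.3, 0.6]
finger_gap: 0.0659
gripper_force: 0.0
```

Emit:
apply_moves(
  rows="0 0 0 0 0 0; 0 0 0 0 0 0; 0 0 0 0 0 0; 0 0 0 0 0 0; 0 0 0 0 0 0; 0 0 0 0 0 0",
  claw=46,
)

```text
time_s: 19.35
ee_pos: [0.5574, -0.2106, 0.0086]
ee_rot: [[0.99, 0.141, 0.001], [0.141, -0.99, -0.0], [0.001, 0.0, -1.0]]
force: [-1.9, 0.4, 5.0]
finger_gap: 0.0511
gripper_force: 30.0
```

Emit:
apply_moves(
  rows="0 0 -0.04 0 0 0; 0 0 -0.12 0 0 0; 0 0 -0.26 0 0 0; 0 0 -0.38 0 0 0; 0.06 -0.12 -0.4 0 0 0; 0.12 -0.28 -0.4 0 0 0; 0.2 -0.44 -0.4 0 0 0; 0.28 -0.6 -0.4 0 0 0; 0.34 -0.74 -0.4 0 0 0; 0.378 -0.81 -0.4 0 0 0",
)

```text
time_s: 20.35
ee_pos: [0.6221, 0.0087, 0.1084]
ee_rot: [[0.989, 0.146, -0.0], [0.146, -0.989, 0.003], [0.0, -0.002, -1.0]]
force: [-0.2, -0.4, -1.6]
finger_gap: 0.051
gripper_force: 30.0
```

Run:
```python
from h import *
m=robot.camera_model('wrist');im=robot.snapshot('wrist')[:,:,::-1]
cv2.imwrite('pics/w9.png',im);c=im.copy()
o=robot.get_obs();print(o['ee_pos'],o['finger_gap'])
a=np.radians(9);ex=np.array([np.cos(a),np.sin(a)]);ey=np.array([-ex[1],ex[0]])
for hx,hy,z in [(.071,.066,.004),(.075,.07,.04)]:
    P=[[*(np.array([.624,.003])+sx*hx*ex+sy*hy*ey),z] for sx,sy in [(1,1),(1,-1),(-1,-1),(-1,1)]]
    cv2.polylines(c,[proj(m,P).round().astype(int)],True,(0,255,0),1)
cv2.imwrite('pics/w9c.png',c)
goal((.622,.003,.0),np.radians(98.1))
```

```text
[0.62301656 0.01151047 0.10856412] 0.051317110808504984
at [0.623  0.0115 0.1086] row [-0.01   0.035  0.434] [-0.003 -0.001  0.005] dist 0.109 deg 0.5 q7 -1.64
```

View pics/w9c.png

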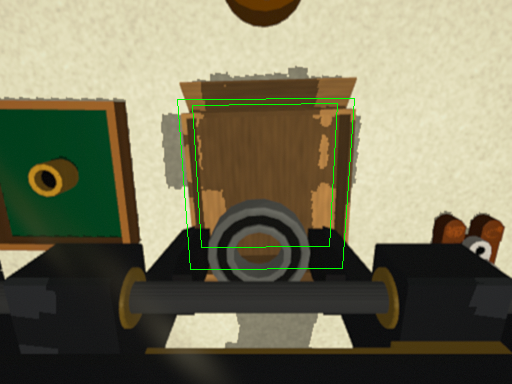

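Emit:
apply_moves(
  rows="-0.016 0 0.1 0 0 0; -0.016 0 0.24 0 0 0; -0.016 0 0.36 0 0 0; -0.016 0 0.44 0 0 0; -0.016 0 0.49 0 0 0; -0.016 0 0.515 0 0 0; -0.016 0 0.522 0 0 0; -0.016 0 0.522 0 0 0; -0.016 0 0.522 0 0 0",
)

```text
time_s: 21.3
ee_pos: [0.6189, 0.0028, -0.0213]
ee_rot: [[0.99, 0.141, 0.002], [0.141, -0.99, 0.0], [0.002, 0.0, -1.0]]
force: [0.2, -0.3, -1.8]
finger_gap: 0.0508
gripper_force: 30.0
```

Emit:
apply_moves(
  rows="0 0 0.004 0 0 0; 0 0 0.008 0 0 0; 0 0 0.008 0 0 0; 0 0 0.008 0 0 0",
)

```text
time_s: 21.7
ee_pos: [0.618, 0.0028, -0.0243]
ee_rot: [[0.99, 0.141, -0.0], [0.141, -0.99, 0.0], [-0.0, -0.0, -1.0]]
force: [0.7, -0.5, -1.4]
finger_gap: 0.0513
gripper_force: 30.0
```

Emit:
apply_moves(
  rows="0 0 0.002 0 0 0; 0 0 0.004 0 0 0; 0 0 0.004 0 0 0",
)

```text
time_s: 22.0
ee_pos: [0.6181, 0.0028, -0.0253]
ee_rot: [[0.99, 0.141, -0.0], [0.141, -0.99, -0.0], [-0.0, 0.0, -1.0]]
force: [-1.5, 0.4, -0.8]
finger_gap: 0.0511
gripper_force: 30.0
```

Emit:
apply_moves(
  rows="0 0 0.001 0 0 0; 0 0 0.002 0 0 0; 0 0 0.002 0 0 0",
)

```text
time_s: 22.3
ee_pos: [0.6181, 0.0028, -0.0254]
ee_rot: [[0.99, 0.141, -0.0], [0.141, -0.99, -0.0], [-0.0, 0.0, -1.0]]
force: [-1.4, -0.9, 4.5]
finger_gap: 0.0516
gripper_force: 30.0
```

Emit:
apply_moves(
  rows="0 0 0 0 0 0; 0 0 0 0 0 0; 0 0 0 0 0 0; 0 0 -0.04 0 0 0; 0 0 -0.14 0 0 0; 0 0 -0.3 0 0 0; 0 0 -0.46 0 0 0; 0 0 -0.54 0 0 0; 0 0 -0.54 0 0 0; 0 0 -0.54 0 0 0",
  claw=64,
)

```text
time_s: 23.3
ee_pos: [0.618, 0.0027, 0.1095]
ee_rot: [[0.99, 0.141, 0.001], [0.141, -0.99, -0.0], [0.001, 0.0, -1.0]]
force: [-0.4, -0.2, -1.1]
finger_gap: 0.0641
gripper_force: 0.0
```

Run:
```python
from h import *
m=robot.camera_model('wrist');im=robot.snapshot('wrist')[:,:,::-1];cv2.imwrite('pics/w10.png',im)
print([(np.round(x['location'],1),x['p']) for x in robot.place_of('wrist','bearing')], proj(m,[[.618,.003,.004]]))
goal((.556,-.209,.1),np.radians(93.1))
```

```text
[(array([258.1, 183. ]), 0.89)] [[258.07749347 180.95493821]]
at [0.617  0.0026 0.108 ] row [-0.361  0.804  0.033] [-0.     0.001  0.056] dist 0.22 deg 5.0 q7 -1.64
```

Emit:
apply_moves(
  rows="-0.07 0.14 0 0 0 0.01; -0.14 0.3 0 0 0 0.02; -0.21 0.46 0 0 0 0.04; -0.28 0.62 0 0 0 0.056; -0.34 0.74 0.03 0 0 0.056; -0.36 0.804 0.03 0 0 0.056; -0.36 0.804 0.03 0 0 0.056; -0.36 0.804 0.03 0 0 0.056; -0.36 0.804 0.03 0 0 0.056",
  claw=72,
)

```text
time_s: 24.3
ee_pos: [0.5584, -0.2059, 0.1017]
ee_rot: [[0.998, 0.057, 0.001], [0.057, -0.998, 0.002], [0.001, -0.002, -1.0]]
force: [0.8, -0.4, 0.6]
finger_gap: 0.072
gripper_force: 0.0
```

Run:
```python
from h import *
m=robot.camera_model('wrist');im=robot.snapshot('wrist')[:,:,::-1]
np.savez('w11.npz',m['cam_to_world'])
o=robot.get_obs();print(o['ee_pos'])
cv2.imwrite('pics/w11.png',im);c=im[90:260,150:370].copy()
c=cv2.resize(c,None,fx=3.5,fy=3.5,interpolation=cv2.INTER_CUBIC)
def pl(P,col):
    q=((proj(m,P)-[150,90]+.5)*3.5-.5).round().astype(int);cv2.polylines(c,[q],True,col,1)
a=np.linspace(0,2*np.pi,90);C=np.array([.5566,-.2087]);y=np.radians(3.1)
pl(np.c_[C[0]+.029*np.cos(a),C[1]+.029*np.sin(a),0*a+.038],(255,0,255))
for s in (1,-1):
    e=C+s*.035*np.array([np.cos(y),np.sin(y)]);pl(np.c_[e[0]+.011*np.cos(a),e[1]+.011*np.sin(a),0*a+.030],(255,255,0))
F=np.array([.5553,-.2118]);y=np.radians(8.1);ex=np.array([np.cos(y),np.sin(y)]);ey=np.array([-ex[1],ex[0]])
pl([[*(F+sx*.065*ex+sy*.029*ey),.018] for sx,sy in [(1,1),(1,-1),(-1,-1),(-1,1)]],(0,255,0))
cv2.imwrite('pics/w11c.png',c)
```

```text
[ 0.55837586 -0.20616418  0.10178372]
```

View pics/w11c.png

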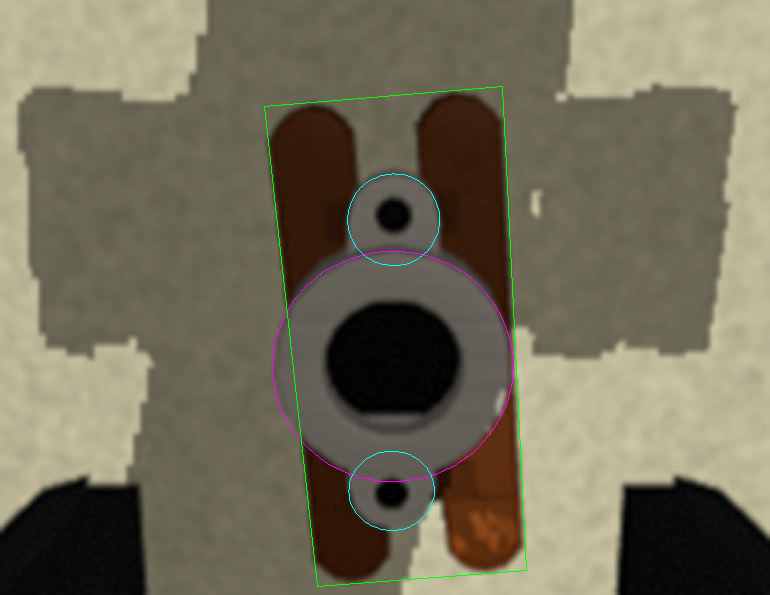

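Emit:
apply_moves(
  rows="-0.004 0 0.12 0 0 0; -0.004 0 0.24 0 0 0; -0.004 0 0.34 0 0 0; -0.004 0 0.41 0 0 0; -0.004 0 0.44 0 0 0; -0.004 0 0.451 0 0 0; -0.004 0 0.451 0 0 0; -0.004 0 0.451 0 0 0; -0.004 0 0.451 0 0 0",
)

```text
time_s: 25.25
ee_pos: [0.5571, -0.2092, -0.0101]
ee_rot: [[0.999, 0.054, 0.002], [0.054, -0.999, -0.001], [0.002, 0.001, -1.0]]
force: [-0.7, 0.4, -0.3]
finger_gap: 0.0718
gripper_force: 0.0
```

Emit:
apply_moves(
  rows="0 0 0 0 0 0; 0 0 0 0 0 0; 0 0 0 0 0 0; 0 0 0 0 0 0; 0 0 0 0 0 0; 0 0 0 0 0 0",
  claw=52,
)

```text
time_s: 25.85
ee_pos: [0.5565, -0.2091, -0.0108]
ee_rot: [[0.999, 0.054, 0.0], [0.054, -0.999, -0.0], [0.0, 0.0, -1.0]]
force: [-2.2, -0.0, 5.3]
finger_gap: 0.057
gripper_force: 30.0
```

Emit:
apply_moves(
  rows="0 0 -0.04 0 0 0; 0 0 -0.12 0 0 0; 0 0 -0.26 0 0 0; 0 0 -0.4 0 0 0; 0.02 -0.1 -0.5 0 0 0; 0.03 -0.26 -0.5 0 0 0; 0.04 -0.42 -0.5 0 0 0; 0.05 -0.58 -0.5 0 0 0; 0.06 -0.74 -0.5 0 0 0; 0.06 -0.9 -0.5 0 0 0",
)

```text
time_s: 26.85
ee_pos: [0.5589, 0.0181, 0.1142]
ee_rot: [[0.999, 0.054, 0.0], [0.054, -0.999, 0.0], [0.0, -0.0, -1.0]]
force: [1.3, -0.7, -0.6]
finger_gap: 0.0573
gripper_force: 30.0
```

Emit:
apply_moves(
  rows="0 -0.16 0 0 0 0.02; 0 -0.32 0 0 0 0.04; 0 -0.48 0 0 0 0.06; -0.02 -0.64 0 0 0 0.08; -0.06 -0.8 0 0 0 0.09; -0.1 -0.96 0 0 0 0.11; -0.1 -0.96 0 0 0 0.11; -0.1 -0.96 0 0 0 0.11",
)

```text
time_s: 27.65
ee_pos: [0.5206, 0.2558, 0.1139]
ee_rot: [[0.993, -0.116, -0.001], [-0.116, -0.993, -0.0], [-0.001, 0.0, -1.0]]
force: [-0.6, -0.6, -1.4]
finger_gap: 0.057
gripper_force: 30.0
```

Run:
```python
from h import *
m=robot.camera_model('wrist');im=robot.snapshot('wrist')[:,:,::-1]
cv2.imwrite('pics/w12.png',im);c=im.copy()
o=robot.get_obs();print(o['ee_pos'],o['finger_gap'])
a=np.radians(-7.2);ex=np.array([np.cos(a),np.sin(a)]);ey=np.array([-ex[1],ex[0]])
for hx,hy,z in [(.071,.065,.004),(.075,.069,.03)]:
    P=[[*(np.array([.497,.390])+sx*hx*ex+sy*hy*ey),z] for sx,sy in [(1,1),(1,-1),(-1,-1),(-1,1)]]
    cv2.polylines(c,[proj(m,P).round().astype(int)],True,(0,255,0),1)
cv2.imwrite('pics/w12c.png',c)
goal((.497,.39,.0),np.radians(82.8))
```

```text
[0.52131953 0.2540139  0.11383511] 0.05724533805567023
at [0.5213 0.254  0.1138] row [-0.161 -0.529  0.455] [0.001 0.    0.004] dist 0.179 deg 0.4 q7 -2.34
```

View pics/w12c.png

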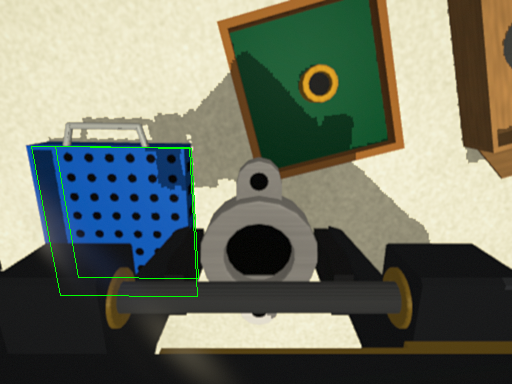

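Emit:
apply_moves(
  rows="-0.04 -0.14 0 0 0 0.004; -0.08 -0.28 0 0 0 0.004; -0.12 -0.4 0 0 0 0.004; -0.15 -0.5 0 0 0 0.004; -0.155 -0.53 0.05 0 0 0.004; -0.155 -0.53 0.15 0 0 0.004; -0.155 -0.53 0.2 0 0 0.004; -0.155 -0.53 0.2 0 0 0.004; -0.155 -0.53 0.2 0 0 0.004",
)

```text
time_s: 28.6
ee_pos: [0.4994, 0.3895, 0.0638]
ee_rot: [[0.992, -0.127, -0.0], [-0.127, -0.992, -0.001], [-0.0, 0.001, -1.0]]
force: [-0.0, -0.4, -1.9]
finger_gap: 0.0574
gripper_force: 30.0
```

Run:
```python
from h import *
goal((.499,.391,-.0225),np.radians(82.8))
```

```text
at [0.4994 0.3895 0.0638] row [-0.002 -0.006  0.345] [ 0.001  0.    -0.001] dist 0.086 deg 0.1 q7 -2.57
```

Emit:
apply_moves(
  rows="0 0 0.1 0 0 0; 0 0 0.2 0 0 0; 0 0 0.28 0 0 0; 0 0 0.32 0 0 0; 0 0 0.34 0 0 0; 0 0 0.345 0 0 0; 0 0 0.345 0 0 0; 0 0 0.345 0 0 0",
)

```text
time_s: 29.4
ee_pos: [0.4993, 0.3915, -0.0213]
ee_rot: [[0.992, -0.125, 0.001], [-0.125, -0.992, 0.001], [0.001, -0.001, -1.0]]
force: [-0.7, 0.0, -0.7]
finger_gap: 0.0573
gripper_force: 30.0
```

Emit:
apply_moves(
  rows="0 0 0.004 0 0 0; 0 0 0.006 0 0 0; 0 0 0.006 0 0 0; 0 0 0.006 0 0 0",
)

```text
time_s: 29.8
ee_pos: [0.4987, 0.391, -0.0238]
ee_rot: [[0.992, -0.125, -0.0], [-0.125, -0.992, 0.0], [-0.0, -0.0, -1.0]]
force: [-0.2, -0.5, -1.0]
finger_gap: 0.0573
gripper_force: 30.0
```

Emit:
apply_moves(
  rows="0 0 0.002 0 0 0; 0 0 0.004 0 0 0; 0 0 0.004 0 0 0",
)

```text
time_s: 30.1
ee_pos: [0.4987, 0.391, -0.0247]
ee_rot: [[0.992, -0.125, -0.0], [-0.125, -0.992, -0.0], [-0.0, 0.0, -1.0]]
force: [-0.8, -0.4, 1.3]
finger_gap: 0.0572
gripper_force: 30.0
```

Emit:
apply_moves(
  rows="0 0 0.001 0 0 0; 0 0 0.002 0 0 0; 0 0 0.002 0 0 0",
)

```text
time_s: 30.4
ee_pos: [0.4987, 0.391, -0.0247]
ee_rot: [[0.992, -0.125, 0.0], [-0.125, -0.992, -0.0], [0.0, 0.0, -1.0]]
force: [-3.1, -1.5, 6.6]
finger_gap: 0.0571
gripper_force: 30.0
```

Emit:
apply_moves(
  rows="0 0 0 0 0 0; 0 0 0 0 0 0; 0 0 0 0 0 0; 0 0 -0.04 0 0 0; 0 0 -0.14 0 0 0; 0 0 -0.3 0 0 0; 0 0 -0.46 0 0 0; 0 0 -0.54 0 0 0; 0 0 -0.54 0 0 0; 0 0 -0.54 0 0 0",
  claw=68,
)

```text
time_s: 31.4
ee_pos: [0.4987, 0.3909, 0.1098]
ee_rot: [[0.992, -0.125, 0.0], [-0.125, -0.992, 0.0], [0.0, -0.0, -1.0]]
force: [-0.5, -0.1, -0.5]
finger_gap: 0.0682
gripper_force: 0.0
```

Run:
```python
from h import *
m=robot.camera_model('wrist');im=robot.snapshot('wrist')[:,:,::-1];cv2.imwrite('pics/w13.png',im)
print([(np.round(x['location'],1),x['p']) for x in robot.place_of('wrist','housing')], proj(m,[[.499,.391,.004]]))
goal((.555,-.212,.1),np.radians(98.1))
```

```text
[] [[258.39884137 180.50985095]]
at [0.4979 0.3902 0.1083] row [0.528 2.361 0.037] [ 0.001  0.001 -0.17 ] dist 0.605 deg 15.3 q7 -2.56
```

Emit:
apply_moves(
  rows="0.03 0.12 0 0 0 -0.02; 0.07 0.28 0 0 0 -0.04; 0.1 0.46 0 0 0 -0.06; 0.14 0.64 0 0 0 -0.08; 0.18 0.82 0 0 0 -0.1; 0.22 1 0 0 0 -0.12; 0.22 1 0 0 0 -0.12",
)

```text
time_s: 32.2
ee_pos: [0.5218, 0.127, 0.1079]
ee_rot: [[0.999, 0.053, -0.003], [0.053, -0.999, -0.005], [-0.004, 0.005, -1.0]]
force: [-0.2, 0.3, -0.3]
finger_gap: 0.0677
gripper_force: 0.0
```

Run:
```python
from h import *
im=cv2.imread('pics/w13.png');hsv=cv2.cvtColor(im,cv2.COLOR_BGR2HSV)
k=((hsv[...,1]<60)&(hsv[...,2]>70)).astype(np.uint8);k[:100]=0;k[240:]=0;k[:,:200]=0;k[:,320:]=0
n,l,st,ce=cv2.connectedComponentsWithStats(k);i=1+np.argmax(st[1:,4]);print(st[i],ce[i])
goal((.555,-.212,.1),np.radians(98.1))
```

```text
[ 227  134   63   95 2748] [258.36535662 182.00218341]
at [0.5218 0.127  0.1079] row [0.061 1.361 0.039] [ 0.003  0.002 -0.056] dist 0.341 deg 5.1 q7 -1.99
```

Housing blob is centred at (258,182) as predicted. On to the foot.

Emit:
apply_moves(
  rows="0 0.14 0 0 0 -0.02; 0 0.3 0 0 0 -0.04; 0.01 0.46 0 0 0 -0.056; 0.02 0.64 0 0 0 -0.056; 0.03 0.82 0 0 0 -0.056; 0.04 1 0 0 0 -0.056; 0.04 1 0 0 0 -0.056",
  claw=72,
)

```text
time_s: 32.9
ee_pos: [0.5468, -0.1207, 0.1083]
ee_rot: [[0.99, 0.14, -0.002], [0.14, -0.99, -0.004], [-0.003, 0.003, -1.0]]
force: [0.2, -0.3, 0.4]
finger_gap: 0.0719
gripper_force: 0.0
```

Run:
```python
from h import *
goal((.555,-.212,.09),np.radians(98.1))
```

```text
at [ 0.5468 -0.1207  0.1083] row [-0.018  0.366  0.074] [ 0.002  0.002 -0.   ] dist 0.093 deg 0.2 q7 -1.43
```

Emit:
apply_moves(
  rows="0 0.12 0 0 0 0; -0.01 0.25 0 0 0 0; -0.018 0.34 0.04 0 0 0; -0.018 0.366 0.07 0 0 0; -0.018 0.366 0.07 0 0 0; -0.018 0.366 0.07 0 0 0; -0.018 0.366 0.07 0 0 0; -0.018 0.366 0.07 0 0 0",
)

```text
time_s: 33.7
ee_pos: [0.5574, -0.2025, 0.0925]
ee_rot: [[0.988, 0.152, 0.0], [0.152, -0.988, 0.0], [0.001, -0.0, -1.0]]
force: [-0.1, -0.3, 0.0]
finger_gap: 0.072
gripper_force: 0.0
```

Run:
```python
from h import *
m=robot.camera_model('wrist');im=robot.snapshot('wrist')[:,:,::-1];cv2.imwrite('pics/w14.png',im)
H,S,V=cv2.split(cv2.cvtColor(im,cv2.COLOR_BGR2HSV))
k=(((H<14)|(H>170))&(S>110)&(V>25)).astype(np.uint8);k[260:]=0;k[:,:200]=0;k[:,320:]=0
n,l,st,ce=cv2.connectedComponentsWithStats(k);i=1+np.argmax(st[1:,4]);print(st[i],ce[i])
v,u=np.where(l==i);P=np.array([atz(m,q,.018)[:2] for q in zip(u,v)],np.float32)*1000
print(cv2.minAreaRect(P));q=P/1000
goal((.555,-.212,-.0275),np.radians(98.1))
```

```text
[ 236  119   68  140 7896] [268.21035968 187.58130699]
((555.5204467773438, -211.44256591796875), (127.44896697998047, 56.519920349121094), 7.928183555603027)
at [ 0.5574 -0.2028  0.0925] row [-0.015  0.035  0.48 ] [-0.    -0.     0.007] dist 0.12 deg 0.6 q7 -1.28
```

Emit:
apply_moves(
  rows="0 0 0.1 0 0 0; 0 0 0.2 0 0 0; 0 0 0.24 0 0 0; 0 0 0.24 0 0 0; 0 0 0.24 0 0 0; 0 0 0.24 0 0 0",
)

```text
time_s: 34.35
ee_pos: [0.5581, -0.2042, 0.0334]
ee_rot: [[0.989, 0.15, 0.002], [0.15, -0.989, -0.001], [0.002, 0.001, -1.0]]
force: [0.0, -0.2, -0.2]
finger_gap: 0.0718
gripper_force: 0.0
```

Run:
```python
from h import *
goal((.5553,-.2117,-.0275),np.radians(98.0))
```

```text
at [ 0.5581 -0.2042  0.0334] row [-0.016  0.028  0.244] [ 0.001 -0.001  0.007] dist 0.061 deg 0.7 q7 -1.3
```

Emit:
apply_moves(
  rows="-0.016 0.028 0 0 0 0.007; -0.016 0.028 0.05 0 0 0.007; -0.016 0.028 0.1 0 0 0.007; -0.016 0.028 0.1 0 0 0.007; -0.016 0.028 0.1 0 0 0.007; -0.016 0.028 0.1 0 0 0.007",
)

```text
time_s: 34.95
ee_pos: [0.5543, -0.2113, 0.0071]
ee_rot: [[0.99, 0.14, 0.0], [0.14, -0.99, 0.0], [0.0, -0.0, -1.0]]
force: [0.0, 0.1, 0.5]
finger_gap: 0.0721
gripper_force: 0.0
```

Run:
```python
from h import *
goal((.5553,-.2117,-.0275),np.radians(98.0))
```

```text
at [ 0.5543 -0.2113  0.0071] row [0.004 0.002 0.139] [-0. -0.  0.] dist 0.035 deg 0.0 q7 -1.3
```

Target tip height 6 mm.

Emit:
apply_moves(
  rows="0.004 0.002 0.04 0 0 0; 0.004 0.002 0.08 0 0 0; 0.004 0.002 0.115 0 0 0; 0.004 0.002 0.132 0 0 0; 0.004 0.002 0.139 0 0 0; 0.004 0.002 0.139 0 0 0; 0.004 0.002 0.139 0 0 0",
)

```text
time_s: 35.65
ee_pos: [0.5554, -0.2119, -0.0274]
ee_rot: [[0.99, 0.14, 0.0], [0.14, -0.99, -0.0], [0.0, 0.0, -1.0]]
force: [0.9, -0.2, -0.4]
finger_gap: 0.0718
gripper_force: 0.0
```

Emit:
apply_moves(
  rows="0 0 0 0 0 0; 0 0 0 0 0 0; 0 0 0 0 0 0; 0 0 0 0 0 0; 0 0 0 0 0 0; 0 0 0 0 0 0",
  claw=50,
)

```text
time_s: 36.25
ee_pos: [0.5554, -0.2118, -0.0273]
ee_rot: [[0.99, 0.14, 0.0], [0.14, -0.99, -0.0], [0.0, 0.0, -1.0]]
force: [-1.3, 0.3, 3.9]
finger_gap: 0.0575
gripper_force: 30.0
```

Emit:
apply_moves(
  rows="0 0 -0.02 0 0 0; 0 0 -0.06 0 0 0; 0 0 -0.12 0 0 0; 0 0 -0.2 0 0 0; 0 0 -0.28 0 0 0; 0 0 -0.33 0 0 0; -0.03 0.05 -0.35 0 0 0; -0.08 0.13 -0.35 0 0 0; -0.15 0.24 -0.35 0 0 0; -0.22 0.36 -0.35 0 0 0",
)

```text
time_s: 37.25
ee_pos: [0.5115, -0.3099, 0.0594]
ee_rot: [[0.99, 0.14, -0.002], [0.14, -0.99, 0.0], [-0.002, -0.001, -1.0]]
force: [-0.3, 0.2, -7.1]
finger_gap: 0.0574
gripper_force: 30.0
```

Emit:
apply_moves(
  rows="-0.07 0.12 0 0 0 0; -0.14 0.23 0 0 0 0; -0.2 0.33 0 0 0 0; -0.24 0.39 0 0 0 0; -0.25 0.407 0 0 0 0; -0.25 0.407 0 0 0 0; -0.25 0.407 0 0 0 0; -0.25 0.407 0 0 0 0",
)

```text
time_s: 38.05
ee_pos: [0.4669, -0.4159, 0.0599]
ee_rot: [[0.99, 0.142, 0.0], [0.142, -0.99, 0.001], [0.001, -0.001, -1.0]]
force: [0.3, -0.3, -7.1]
finger_gap: 0.0577
gripper_force: 30.0
```

Run:
```python
from h import *
m=robot.camera_model('wrist');im=robot.snapshot('wrist')[:,:,::-1];cv2.imwrite('pics/w15.png',im)
o=robot.get_obs();print(o['finger_gap'],o['gripper_force'],o['force'])
H,S,V=cv2.split(cv2.cvtColor(im,cv2.COLOR_BGR2HSV))
k=(((H<5)|(H>174))&(S>190)&(V>40)).astype(np.uint8)
n,l,st,ce=cv2.connectedComponentsWithStats(k);i=1+np.argmax(st[1:,4]);print(st[i])
v,u=np.where(l==i)
for z in (.022,.003):
    P=np.array([atz(m,q,z)[:2] for q in zip(u,v)])
    a=np.radians(8.9);R=np.array([[np.cos(a),np.sin(a)],[-np.sin(a),np.cos(a)]])
    c=np.array([.466,-.418]);L=(P-c)@R.T*1000
    print('local ext',L.min(0).round(1),L.max(0).round(1))
    for r0,r1 in [(40,60),(60,80),(80,90)]:
        s=L[(L[:,0]>r0)&(L[:,0]<r1)]; print(r0,s[:,1].min().round(1),s[:,1].max().round(1))
goal((.466,-.418,-.022),np.radians(98.9))
```

```text
0.05794867590020068 29.998758137226105 [-0.04524187  0.6842981  -6.59010784]
[  161    68   202   170 18422]
local ext [-28.1 -69.3] [95.9 67.4]
40 -69.3 67.3
60 -69.2 67.4
80 -69.2 67.2
local ext [-36.8 -75.4] [98.  73.2]
40 -75.4 73.2
60 -75.3 73.0
80 -75.3 73.0
at [ 0.4667 -0.4162  0.0599] row [-0.004  0.007  0.328] [-0.001 -0.    -0.008] dist 0.082 deg 0.7 q7 -0.91
```

Emit:
apply_moves(
  rows="-0.015 0.009 0.06 0 0 -0.008; -0.015 0.009 0.14 0 0 -0.008; -0.015 0.009 0.22 0 0 -0.008; -0.015 0.009 0.28 0 0 -0.008; -0.015 0.009 0.31 0 0 -0.008; -0.015 0.009 0.324 0 0 -0.008; -0.015 0.009 0.324 0 0 -0.008; -0.015 0.009 0.324 0 0 -0.008; -0.015 0.009 0.324 0 0 -0.008",
)

```text
time_s: 39.0
ee_pos: [0.4628, -0.4213, -0.0202]
ee_rot: [[0.988, 0.152, 0.001], [0.152, -0.988, -0.001], [0.001, 0.001, -1.0]]
force: [0.1, -0.3, -7.2]
finger_gap: 0.0574
gripper_force: 30.0
```

Emit:
apply_moves(
  rows="0 0 0.004 0 0 0; 0 0 0.008 0 0 0; 0 0 0.008 0 0 0; 0 0 0.008 0 0 0",
)

```text
time_s: 39.4
ee_pos: [0.4622, -0.4208, -0.0231]
ee_rot: [[0.988, 0.152, -0.0], [0.152, -0.988, 0.0], [-0.0, -0.0, -1.0]]
force: [-0.4, 0.2, -6.9]
finger_gap: 0.0577
gripper_force: 30.0
```

Emit:
apply_moves(
  rows="0 0 0.002 0 0 0; 0 0 0.004 0 0 0; 0 0 0.004 0 0 0",
)

```text
time_s: 39.7
ee_pos: [0.4621, -0.4208, -0.0242]
ee_rot: [[0.988, 0.152, -0.0], [0.152, -0.988, 0.0], [-0.0, -0.0, -1.0]]
force: [-0.1, 0.4, -8.3]
finger_gap: 0.0575
gripper_force: 30.0
```

Emit:
apply_moves(
  rows="0 0 0.001 0 0 0; 0 0 0.0025 0 0 0; 0 0 0.0025 0 0 0",
)

```text
time_s: 40.0
ee_pos: [0.4622, -0.4208, -0.0243]
ee_rot: [[0.988, 0.152, -0.0], [0.152, -0.988, -0.0], [-0.0, -0.0, -1.0]]
force: [-2.8, 2.6, 0.9]
finger_gap: 0.0576
gripper_force: 30.0
```

Emit:
apply_moves(
  rows="0 0 0 0 0 0; 0 0 0 0 0 0; 0 0 0 0 0 0; 0 0 -0.03 0 0 0; 0 0 -0.12 0 0 0; 0 0 -0.28 0 0 0; 0 0 -0.44 0 0 0; 0 0 -0.6 0 0 0; 0 0 -0.6 0 0 0; 0 0 -0.6 0 0 0",
  claw=67,
)

```text
time_s: 41.0
ee_pos: [0.4628, -0.4215, 0.1268]
ee_rot: [[0.988, 0.152, 0.002], [0.152, -0.988, -0.002], [0.002, 0.002, -1.0]]
force: [-0.1, -0.3, -1.0]
finger_gap: 0.067
gripper_force: 0.0
```

Run:
```python
from h import *
o=robot.get_obs();print(o['ee_pos'],o['finger_gap'],o['force'])
for c in ('wrist','top','scene'):
    robot.snapshot(c);m=robot.camera_model(c)
    for n,p in [('sleeve',(.604,.196,.007)),('bearing',(.618,.003,.004)),('housing',(.499,.391,.004)),('iron_foot',(.463,-.4207,.003)),('oil_bottle',(.51,.59,0)),('bolt_jar',(.791,.028,0))]:
        if c=='wrist' and n!='iron_foot':continue
        print(c,n,[(np.round(x['location'],1).tolist(),round(x['p'],2)) for x in robot.place_of(c,n)[:2]],'exp',proj(m,[p])[0].round(1),[np.round(x['box']).tolist() for x in robot.look_for(c,n)[:1]])
```

```text
[ 0.4628075  -0.42146154  0.12681123] 0.06702548791161377 [-0.11252239 -0.32134608 -1.02760693]
wrist iron_foot [([258.4, 179.4], 0.65)] exp [258.5 175.9] [[227.0, 113.0, 287.0, 241.0]]
top sleeve [([208.1, 194.2], 0.43)] exp [208.4 192.8] [[204.0, 187.0, 214.0, 199.0]]
top bearing [([269.9, 190.0], 0.56), ([147.0, 224.7], 0.22)] exp [270.  189.5] [[264.0, 179.0, 279.0, 197.0]]
top housing [([145.3, 224.4], 0.86)] exp [144.9 225.6] [[134.0, 211.0, 153.0, 240.0]]
top iron_foot [([404.0, 238.5], 0.64)] exp [405.1 240.9] [[396.0, 219.0, 422.0, 265.0]]
top oil_bottle [([78.8, 220.9], 0.73)] exp [ 81.3 221.1] [[38.0, 208.0, 94.0, 232.0]]
top bolt_jar [([263.5, 134.7], 0.93), ([404.9, 242.3], 0.41)] exp [262.6 135.7] [[254.0, 122.0, 276.0, 147.0]]
scene sleeve [([271.7, 181.2], 0.6), ([224.7, 212.7], 0.23)] exp [275.9 182. ] [[274.0, 172.0, 283.0, 184.0]]
scene bearing [([227.4, 212.5], 0.76)] exp [228.  212.2] [[220.0, 204.0, 238.0, 219.0]]
scene housing [([305.7, 140.0], 0.64)] exp [302.6 141. ] [[292.0, 128.0, 311.0, 146.0]]
scene iron_foot [([75.5, 241.8], 0.93)] exp [ 76.8 242.9] [[54.0, 221.0, 93.0, 260.0]]
scene oil_bottle [([350.3, 121.9], 0.93)] exp [346.1 122.7] [[333.0, 69.0, 369.0, 129.0]]
scene bolt_jar [([269.4, 248.9], 0.73)] exp [266.9 248.8] [[258.0, 226.0, 281.0, 260.0]]
```

All pieces are where expected, and the bystanders have not moved.

```bash
python3 -c "
from plant import robot
print(robot.finish_job())"
```

```text
the job is handed in; nothing more can be done
None
```

The stack is apart and handed in at about 42 s: the sleeve, bearing, housing and foot were each set down in turn, top piece first, in the polish box, scrap box, wash basket and blast tray, and final camera checks showed all four in place and the bottle and jar unmoved.

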